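# Scan a returned guest pager and push it into the return well

## Task

A guest pager has come back to the coffee bar. Pick up the scanner from its round mat, aim its window at the middle of the label on top of the pager from about 15 cm away and hold it steady for two seconds, then set the scanner gently back, upright on its mat, and let go. Last, push the pager along the tray, without lifting it, over the raised lip so that it drops and lies flat in the well beyond; leave the pitcher, the saucers and the cup alone.

Things in the scene. Friction and masses are not known exactly. Their poses are not given: they have to be found in the camera images.
- scanner: Grey upright scanner, 0.15-0.3 kg, 106 mm high. Origin: centre of its underside; z up, x the way it faces. Base 64 mm across, 10 high; neck 26 x 26 mm, centred 6 mm behind (-x); on it a box head 60 (along the beam) x 40 (along y) x 36 mm, tipped nose down 45 degrees. Grip the head's two flat sides, 40 mm apart along y, from above. It stands on the mat.
- scanner_grip (a point): Centre of the scanner's head: 4 mm ahead (+x) of the scanner's origin and 72 mm above it; axes as the scanner's. The point to grip.
- scanner_window (a point): Centre of the reading window at the head's front: 26 mm ahead (+x) and 50 mm above the scanner's origin. Its z axis is the beam, out of the window, forward and 45 degrees down when upright; y as the scanner's. It reads a label 100 to 200 mm out whose centre is within 15 mm of the beam, less than 55 degrees from square (45, scanner upright, is fine).
- mat: Round black rubber mat fixed on the counter, 130 mm across, 4 mm thick, the scanner's place; origin at the centre of its underside. The scanner's base must stand wholly on it.
- tray: Fixed steel tray 271 x 124 mm. Origin at counter level under the lip; x along the tray from its open end to the well, z up. Deck x -140 to -15 mm, top z 26, open at -x; lip: ramp from x -15 up to z 29 at x -3, level to x 3; well x 3 to 123, floor z 8. Side rails 6 mm and well end wall 8 mm thick, tops z 36; 112 mm clear between rails.
- pager_label (a point): Centre of the label on top of the guest pager, z up. The pager is a round black plastic coaster, 96 mm across (too wide to grip), 12 mm thick, lower edge bevelled, 0.08 to 0.17 kg, lying on the tray's deck; the label (white with bars, 50 x 40 mm) lies on its axis, so this is the centre of its top face.
- pitcher: Bystander: steel milk pitcher, 80 mm across, 105 mm high with a handle at its +y side; origin at the centre of its underside.
- saucers: Bystander: stack of white saucers, 120 mm across, 57 mm high; origin at the centre of its underside.
- cup: Bystander: white cup, 80 mm across, 65 mm high; origin at the centre of its underside.
Not all that is in view belongs to the job. Of the things like the part that bears pager_label, leave any that is brown or pink; of the rest the smaller one is meant.

How it is judged:
On the way, in this order (a step that is already met when the one before it is completed fails the run):
1. pager on the deck; scanner held still in the gripper for 1 s, label centre within 15 mm of the beam on each axis, 100 to 200 mm from the window, under 55 degrees from square (x of pager_label in the frame of scanner_window between -0.015 and 0.015 m and y of pager_label in the frame of scanner_window between -0.015 and 0.015 m and z of pager_label in the frame of scanner_window between 0.1 and 0.2 m and angle between the z axis of scanner_window and the z axis of pager_label, either way round below 0.96 rad and linear speed of scanner below 0.02 m/s and angular speed of scanner below 0.15 rad/s and contact force between the fingers and scanner above 0.5 N and z of pager_label in the frame of tray above 0.035 m and x of pager_label in the frame of tray below -0.04 m), for 1 s.
2. the scanner stands upright on its mat, let go, with the pager still on the deck (horizontal distance between scanner and mat below 0.035 m and angle between scanner's own z axis and vertical below 0.08 rad and z of scanner in the frame of mat below 0.008 m and contact force between the fingers and scanner below 0.1 N and linear speed of scanner below 0.02 m/s and z of pager_label in the frame of tray above 0.035 m and x of pager_label in the frame of tray below -0.04 m), for 0.2 s.
At the end, for the whole second after the job is handed in: The pager lies flat (within 4 degrees) on the floor of the tray's well, and the scanner stands upright (within 4.5 degrees) and still with its whole base on the mat (its centre within 35 mm of the mat's), released (horizontal distance between scanner and mat below 0.035 m and angle between scanner's own z axis and vertical below 0.08 rad and z of scanner in the frame of mat below 0.008 m and contact force between the fingers and scanner below 0.1 N and linear speed of scanner below 0.02 m/s and z of pager_label in the frame of tray below 0.0235 m and x of pager_label in the frame of tray between 0.04 and 0.09 m and y of pager_label in the frame of tray between -0.02 and 0.02 m and angle between pager_label's own z axis and vertical below 0.07 rad); the robot touches nothing.
It fails at once if the pitcher, the saucers or the cup is shifted by more than 20 mm (distance of any of pitcher, saucers, cup from where it was at the start of the episode above 0.02 m).
It fails at once if the pager is lifted: its label's centre more than 30 mm above where it lies on the deck (z of pager_label in the frame of tray above 0.068 m).
It fails at once if the scanner is dropped: it moves faster than 0.5 m/s with nothing of the robot touching it (linear speed of scanner above 0.5 m/s and contact force between each of the fingers, the arm and scanner below 0.05 N).
It also fails if it takes over 58 s, if anything falls off the work surface, if the arm or the gripper's body presses on something with over 40 N, if the wrist force passes 120 N, or if a joint passes its speed limit or range.

## Robot

A 6-joint arm with a two-finger parallel gripper is mounted at the origin on the work surface. World frame = base frame: x ahead of the robot, y to its left, z up, the work surface at z = 0. Lengths are in m, angles in rad, forces in N, time in s.
With the tool pointing down it reaches from about 0.225 to 0.875 m from the base axis. Payload 3.4 kg.
Tool frame: the origin (TCP) lies at the very end of the fingers, on their centre line; the grasp point (between the pads) lies 19 mm behind it; z points along the fingers, y is the direction in which the jaws open and shut (so a half turn about z gives the same grasp; the last joint's range is limited). The gripper opens to 85 mm and grips with 20 to 120 N. Pads are 22 mm wide; open, the fingers measure 114 mm over their backs; the gripper's body (76 mm by 85 mm) begins 54 mm behind the grasp point. The pads swing forward as they close: fully open they stand 13 mm farther back than shut.
Start: joints at [1.082, 0.276, 1.505, -0, 1.361, -0.121], TCP at [0.207, 0.537, 0.231] pointing down, gripper open.
Joint ranges: [-2.89, 2.89], [-0.75, 2.08], [0.22, 2.7], [-1.18, 4.32], [0.11, 2.71], [-2.7, 2.7]. Speed limits (rad/s): [2.57, 2.57, 3.14, 3.14, 3.14, 3.14].

## Interface

Orientations are given as a unit quaternion [w, x, y, z].
In Python, from rig import manip gives the robot as it stands. The module is installed in compiled form; this text tells all that it offers.
- The arm moves only by the tool carry_out, never from a script. Its argument "moves" is one flat list of numbers, 5 for each row, row after row: the opening in per cent of the stroke, from 0 (shut) to 100 (fully open), then the shift along the world's x, y, z in cm, then the turn about the world's z in rad. A call has exactly 10 rows; each row shifts and turns the commanded pose from where the row before left it; what a row does not reach is not made up. A row lasts 1/10 s, in which the tool goes at most 50 mm and 8.59 degrees, less where a joint would pass 70% of its speed; a pose out of reach is approached as far as the arm can. A call is refused whole if a number of a shift passes 5 or a number of a turn 0.15, either way. A call with a gripper value outside its range is refused whole. The fingers move at their own pace and stop on an object; "squeeze" is the grip in N (left out, the last holds). Time passes only in rows, so rows that do not move let the fingers close, or fill a call up. It gives the time, the measured TCP pose, the force and the opening at its end, in the units of the state.
- manip.get_state(): the state, without advancing time (a new reading comes with each control period).
- manip.get_image(name): name is "side" or "top" or "wrist"; returns the picture (480x640x3 uint8, red, green, blue); there is no depth.
- manip.camera_info(name): a dict with "fov_y" (degrees; the focal length in pixels is half the picture's height over the tangent of half this angle, whatever the lens; pixels are square), "cx", "cy" (the principal point, pixels), "rvec" (rotation vector, rad) and "tvec" (3), from world to camera coordinates, as OpenCV has them; the wrist camera has in their place "hand_eye" (4x4, takes a point from camera to tool coordinates, whose origin is the TCP and whose axes are the flange's). Camera axes: x right, y down, z forward; pixel columns grow to the right and rows downward; lengths in m; the calibration is good to about 2 mm. The wrist camera is an equidistant fisheye: a pixel r from the principal point sees the ray r / f radians off the axis. A picture is of the moment at which its call begins: read the wrist's pose just before it. camera_info takes no time and is no camera call.
- manip.sign_off(): hands the job in, once; it reports no verdict.
The state is a dict: "clock": time; "qpos": joint angles; "qd": joint speeds; "effort": joint torques, N m; "position": TCP position; "ee_rot": TCP orientation; "contact_force": force on the tool from outside, world axes, zero at the start; "moment": the same for the moment, N m; "width": finger opening in m.
Only numpy, scipy, OpenCV 4.12 (cv2) and the standard library are available. Lean on these libraries where they do the work, as an engineer would, in place of code of your own. Each camera call takes 0.05 s, during which the arm holds its last target. There are 200 camera calls.

## Working session

There is one attempt and no reset: what is moved stays moved. The work goes in short steps, Python scripts to look and compute and a tool call to move; the robot and the scene stay as the last step left them, time stands still between calls to the robot, and variables do not carry over. Pictures are saved under pics/ and viewed, about 8 in all and at most 12, crops included, and the job is handed in when it is done.

Besides the shell and the picture viewer there is one more tool, called after "Emit:" by a JSON object that holds its "name" and its "arguments". carry_out: Moves the arm, as the interface text tells. Its arguments: {"type":"object","properties":{"moves":{"type":"array","items":{"type":"number"}},"squeeze":{"type":"number"}},"required":["moves"]}

```bash
mkdir -p pics
python3 - <<'E'
from rig import manip
import cv2
for n in("side","top"):
    cv2.imwrite(f"pics/{n}0.png",manip.get_image(n)[:,:,::-1]); print(n,manip.camera_info(n))
print(manip.camera_info("wrist")); s=manip.get_state(); print(s)
E
```

```text
side {'fov_y': 42.846342764690625, 'cx': 322.73043900288394, 'cy': 242.28994528116613, 'rvec': array([ 2.3308508 , -0.29430978,  0.09955336]), 'tvec': array([-0.52604315,  0.12719986,  1.32253963])}
top {'fov_y': 51.646376971498775, 'cx': 324.4250757551794, 'cy': 238.79438906820653, 'rvec': array([ 2.15731236, -2.15116648,  0.14485692]), 'tvec': array([-0.02617105,  0.56559494,  1.19637197])}
{'fov_y': 65.70646984690485, 'cx': 324.0950288856166, 'cy': 237.685902017274, 'hand_eye': array([[-1.66996943e-04, -9.52405165e-01, -3.04834995e-01,
         7.71794441e-02],
       [ 9.99999976e-01, -2.01543219e-04,  8.18602352e-05,
        -2.65112432e-04],
       [-1.39401537e-04, -3.04834974e-01,  9.52405176e-01,
        -1.41019570e-01],
       [ 0.00000000e+00,  0.00000000e+00,  0.00000000e+00,
         1.00000000e+00]])}
{'clock': 0.1, 'qpos': array([ 1.08197835e+00,  2.76546774e-01,  1.50601530e+00,  1.27376100e-05,
        1.36071437e+00, -1.20993775e-01]), 'qd': array([ 0.00078483, -0.00239067, -0.0025629 , -0.0010041 , -0.0012937 ,
       -0.00015732]), 'effort': array([ 5.47791697e-04, -4.17701554e+01, -2.46403724e+01, -4.33972109e-04,
        5.92457101e-03, -9.55575459e-07]), 'position': array([0.20653329, 0.53611528, 0.23051416]), 'ee_rot': array([-2.58679329e-04,  1.82878335e-01,  9.83135192e-01, -8.01190615e-04]), 'contact_force': array([-0.34634803, -1.16477295, -0.35605997]), 'moment': array([-0.00970677,  0.00467369, -0.01623956]), 'width': 0.08515608348225022}
```

View pics/top0.png

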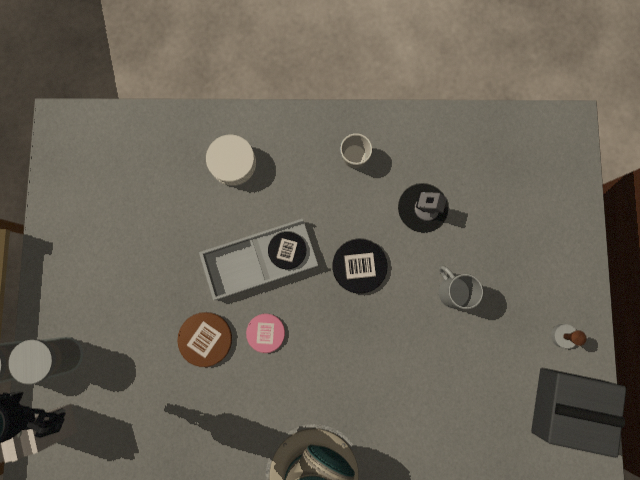

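View pics/side0.png

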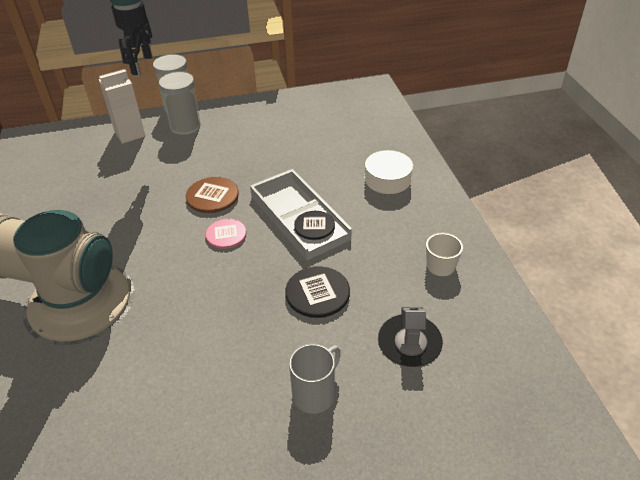

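The similar things in the top view are black in the tray (287,250), a larger black one (360,266), brown (204,340) and pink (266,333). The one meant is the smaller black one, in the tray. I'll check it in a crop.

Run:
```python
import cv2,numpy as np
t=cv2.imread("pics/top0.png");s=cv2.imread("pics/side0.png")
a=cv2.resize(t[210:310,190:400],None,fx=3.8,fy=3.8,interpolation=cv2.INTER_CUBIC)[:380,:798]
b=cv2.resize(t[175:240,390:475],(288,220),interpolation=cv2.INTER_CUBIC)
c=cv2.resize(s[290:370,365:465],(275,220),interpolation=cv2.INTER_CUBIC)
o=np.zeros((600,798,3),np.uint8);o[:380]=a;o[380:,:288]=b;o[380:,300:575]=c
cv2.imwrite("pics/crop.png",o)
```

```text
(no output)
```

View pics/crop.png

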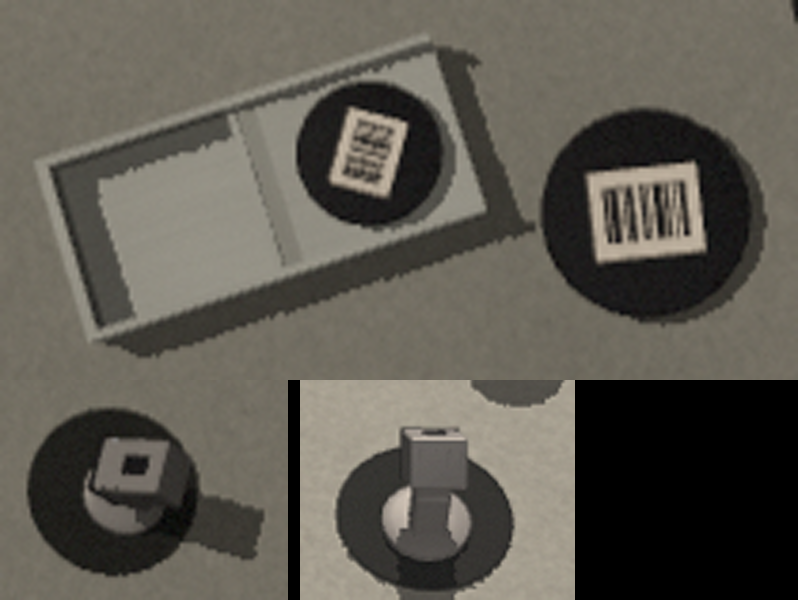

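The crop confirms it: the small black pager (287,250 in the top view) lies on the tray's deck, on the right, with the well to the left. The larger black one lies on the counter. The scanner's long top face (with the dark square) looks left, towards the pager, so it faces roughly +y. Next I'll fit the poses.

```bash
cat > h.py <<'E'
import cv2,numpy as np
from rig import manip
from scipy.optimize import least_squares
from scipy.spatial.transform import Rotation as R
def cam(n):
    c=manip.camera_info(n); f=240/np.tan(np.radians(c['fov_y']/2))
    return f,c
def proj(n,P):
    f,c=cam(n)
    p=cv2.Rodrigues(c['rvec'])[0]@np.asarray(P,float).T+c['tvec'][:,None]
    return np.c_[f*p[0]/p[2]+c['cx'],f*p[1]/p[2]+c['cy']]
def pt(n,uv,z):
    return least_squares(lambda q:(proj(n,[[q[0],q[1],z]])[0]-uv),[.5,0]).x
def projw(P,s):
    f,c=cam('wrist'); T=R.from_quat(s['ee_rot'],scalar_first=True).as_matrix()
    p=(np.asarray(P,float)-s['position'])@T; H=c['hand_eye']; p=(p-H[:3,3])@H[:3,:3]
    r=np.hypot(p[:,0],p[:,1]); th=np.arctan2(r,p[:,2])
    return np.c_[f*th*p[:,0]/r+c['cx'],f*th*p[:,1]/r+c['cy']]
def place(q,M):
    c,s=np.cos(q[2]),np.sin(q[2]); M=np.asarray(M,float)
    return np.c_[q[0]+c*M[:,0]-s*M[:,1],q[1]+s*M[:,0]+c*M[:,1],M[:,2]]
E
python3 - <<'E'
from h import *
t=lambda u,v:np.array([190+u/3.8,210+v/3.8]); b=lambda u,v:np.array([390+u/3.388,175+(v-380)/3.388]); c=lambda u,v:np.array([365+(u-300)/2.75,290+(v-380)/2.75])
px=np.array([t(92,340),t(37,162),t(430,38),t(487,213)])
M=np.array([[131,62,36],[131,-62,36],[-140,-62,36],[-140,62,36]])/1e3
r=least_squares(lambda q:(proj('top',place(q,M))-px).ravel(),[.45,.1,1.5]); q=r.x
print('tray',q,'res',r.fun.round(1))
for n,uv in (('top',t(368,152)),('side',(314.5,223.5))):
    l=pt(n,uv,.038);d=l-q[:2];print('label',n,l,'in tray',np.cos(q[2])*d[0]+np.sin(q[2])*d[1],-np.sin(q[2])*d[0]+np.cos(q[2])*d[1])
print('mat top',pt('top',b(113,492),.004))
S=lambda x,y,z:[x/1e3,y/1e3,(z+4)/1e3]
Mt=[S(-4.5,-20,106),S(-4.5,20,106),S(37.9,-20,63.5),S(37.9,20,63.5)]
pt_=np.array([b(168,440),b(157,494),b(106,438),b(93,488)])
Ms=[S(-4.5,20,106),S(-4.5,-20,106),S(-29.9,20,80.5),S(-29.9,-20,80.5)]
ps=np.array([c(402,434),c(466,436),c(402,487),c(466,489)])
f=lambda q:np.r_[(proj('top',place(q,Mt))-pt_).ravel(),(proj('side',place(q,Ms))-ps).ravel()]
r=least_squares(f,[.5,-.2,1.5]);print('scanner',r.x,r.fun.round(1))
for n,uv,z in(('pitcher',(465,292),.1),('cup',(356,150),.065),('sauc',(231,159),.057),('bigpuck',(360,266),.015)):print(n,pt('top',uv,z))
print(pt('side',(410,340),.004), R.from_quat(manip.get_state()['ee_rot'],scalar_first=True).as_matrix().round(2))
E
```

```text
tray [0.51276105 0.14152667 1.88653802] res [-0.8  0.8 -0.3 -0.3  0.4 -0.8  0.6  0.2]
label top [0.53728888 0.06851968] in tray -0.0770144028843071 -0.0006450827892941005
label side [0.53997503 0.06812679] in tray -0.07822197724785418 -0.0030764479717332524
mat top [ 0.65080747 -0.27946434]
scanner [ 0.64916961 -0.28793421  1.27350844] [ 0.4  0.  -0.8 -0.1 -1.9 -0.5 -2.5  0.   1.3  1.2 -0.5  1.2  0.8  1.2
 -1.   1.1]
pitcher [ 0.43335328 -0.35213851]
cup [ 0.78537867 -0.10255514]
sauc [0.76359274 0.20958652]
bigpuck [ 0.49987772 -0.11427621]
[ 0.65299704 -0.28116043] [[-0.93  0.36 -0.  ]
 [ 0.36  0.93 -0.  ]
 [ 0.   -0.   -1.  ]]
```

Emit:
{"name": "carry_out", "arguments": {"moves": [100,2.2,-4.1,0.1,-0.075,100,2.2,-4.1,0.1,-0.075,100,2.2,-4.1,0.1,-0.075,100,2.2,-4.1,0.1,-0.075,100,2.2,-4.1,0.1,-0.075,100,2.2,-4.1,0.1,-0.075,100,2.2,-4.1,0.1,-0.075,100,2.2,-4.1,0.1,-0.075,100,2.2,-4.1,0.1,-0.075,100,2.2,-4.1,0.1,-0.075]}}

```text
clock: 1.1
position: [0.427, 0.1248, 0.2412]
ee_rot: [-0.0, 0.532, 0.847, 0.0]
contact_force: [1.5, 0.5, -0.2]
width: 0.0854
```

Emit:
{"name": "carry_out", "arguments": {"moves": [100,2.2,-4.1,0.1,-0.075,100,2.2,-4.1,0.1,-0.075,100,2.2,-4.1,0.1,-0.075,100,2.2,-4.1,0.1,-0.075,100,2.2,-4.1,0.1,-0.075,100,2.2,-4.1,0.1,-0.075,100,2.2,-4.1,0.1,-0.075,100,2.2,-4.1,0.1,-0.075,100,2.2,-4.1,0.1,-0.075,100,0,0,0,0]}}

```text
clock: 2.1
position: [0.6267, -0.2484, 0.2481]
ee_rot: [0.001, 0.783, 0.622, -0.001]
contact_force: [-0.2, 0.6, -1.1]
width: 0.0853
```

Run:
```python
from h import *
s=manip.get_state();im=manip.get_image('wrist')[:,:,::-1].copy();cv2.imwrite('pics/w1.png',im)
np.save('s1.npy',s,allow_pickle=True)
print(s['clock'],s['position'],R.from_quat(s['ee_rot'],scalar_first=True).as_matrix()[:,0])
q=[.649,-.286,1.27]
S=lambda x,y,z:[x/1e3,y/1e3,(z+4)/1e3]
print(projw(place(q,[S(-4.5,-20,106),S(-4.5,20,106),S(37.9,-20,63.5),S(37.9,20,63.5)]),s).round())
```

```text
2.1 [ 0.62673109 -0.24837216  0.24806552] [ 0.22549083  0.97424185 -0.00258906]
[[384. 267.]
 [335. 264.]
 [382. 205.]
 [338. 202.]]
```

View pics/w1.png

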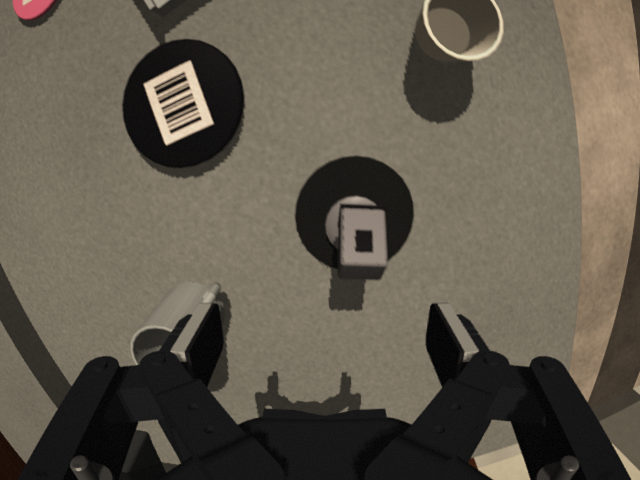

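The wrist view shows the scanner's top face with its ridge corners near (341,266) and (387,265), and its front corners near (341,207) and (385,206). The mat is centred near (354,211). I'll refit from these.

Run:
```python
from h import *
s=np.load('s1.npy',allow_pickle=True).item()
S=lambda x,y,z:[x/1e3,y/1e3,(z+4)/1e3]
M=[S(-4.5,-20,106),S(-4.5,20,106),S(37.9,-20,63.5),S(37.9,20,63.5),S(-29.9,-20,80.5),S(-29.9,20,80.5)]
p=np.array([[387,265],[341,266],[385,206],[341,207],[384,279],[340,277]])
r=least_squares(lambda q:(projw(place(q,M),s)-p).ravel(),[.65,-.28,1.3]);print(r.x,r.fun.round(1))
# mat: dark blob boundary extremes
m=least_squares(lambda q:(projw([[q[0],q[1],.004]],s)[0]-[354.5,212.5]),[.65,-.28]).x;print('mat',m)
q=r.x;g=q[:2]+.004*np.array([np.cos(q[2]),np.sin(q[2])]);print('grip',g)
```

```text
[ 0.65341138 -0.28696886  1.33487794] [ 2.7  0.9  0.1 -0.2 -0.3 -2.3 -1.  -4.  -0.9  2.1 -0.8  4.1]
mat [ 0.65521314 -0.27343132]
grip [ 0.65434633 -0.28307966]
```

Emit:
{"name": "carry_out", "arguments": {"moves": [100,1.3,-1.7,0,-0.02,100,1.3,-1.7,0,0,100,0,0,-3,0,100,0,0,-3,0,100,0,0,-3,0,100,0,0,-2.5,0,100,0,0,0,0,100,0,0,0,0,100,0,0,0,0,100,0,0,0,0]}}

```text
clock: 3.15
position: [0.6518, -0.2767, 0.1375]
ee_rot: [0.002, 0.787, 0.617, 0.001]
contact_force: [0.1, 0.3, -0.3]
width: 0.0857
```

Run:
```python
from h import *
s=manip.get_state();im=manip.get_image('wrist')[:,:,::-1].copy();cv2.imwrite('pics/w2.png',im)
np.save('s2.npy',s,allow_pickle=True)
X=R.from_quat(s['ee_rot'],scalar_first=True).as_matrix()[:,0]
print(s['clock'],s['position'],X,np.arctan2(X[1],X[0]))
```

```text
3.15 [ 0.65175212 -0.27665387  0.13752931] [ 2.39300954e-01  9.70945073e-01 -8.47746510e-04] 1.3291504151876286
```

View pics/w2.png

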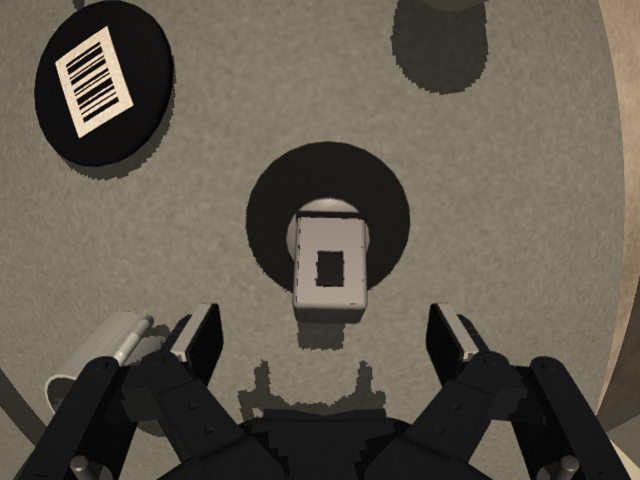

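The head is squared up: ridge corners (295,304) and (367,303), front corners (299,216) and (364,215). It sits about 7 px right of the finger centre line.

Run:
```python
from h import *
s=np.load('s2.npy',allow_pickle=True).item()
S=lambda x,y,z:[x/1e3,y/1e3,(z+4)/1e3]
M=[S(-4.5,-20,106),S(-4.5,20,106),S(37.9,-20,63.5),S(37.9,20,63.5),S(-29.9,-20,80.5),S(-29.9,20,80.5)]
p=np.array([[367,303],[295,304],[364,215],[299,216],[363,320],[297,318]])
r=least_squares(lambda q:(projw(place(q,M),s)-p).ravel(),[.65,-.28,1.3]);print(r.x,r.fun.round(1))
m=least_squares(lambda q:(projw([[q[0],q[1],.004]],s)[0]-[328,222]),[.65,-.28]).x;print('mat',m)
q=r.x;g=q[:2]+.004*np.array([np.cos(q[2]),np.sin(q[2])]);print('grip',g,'d',(g-s['position'][:2])*100)
```

```text
[ 0.65425609 -0.2869282   1.3187015 ] [ 3.3  4.5 -2.3  3.1  1.4 -6.9 -2.1 -8.6 -0.2  4.  -0.1  5.7]
mat [ 0.65648238 -0.27541354]
grip [ 0.65525383 -0.28305463] d [ 0.35017055 -0.64007657]
```

Emit:
{"name": "carry_out", "arguments": {"moves": [100,0.3,-0.6,0,-0.01,100,0,0,-2,0,100,0,0,-2,0,100,0,0,-2,0,100,0,0,-2,0,100,0,0,0,0,60,0,0,0,0,52,0,0,0,0,46,0,0,0,0,40,0,0,0,0], "squeeze": 35}}

```text
clock: 4.2
position: [0.6544, -0.2829, 0.0569]
ee_rot: [0.001, 0.79, 0.613, 0.0]
contact_force: [-2.0, 0.5, 2.6]
width: 0.04
```

Emit:
{"name": "carry_out", "arguments": {"moves": [30,0,0,0,0,20,0,0,0,0,20,0,0,0,0,20,0,0,0,0,20,0,0,0,0,20,0,0,0.5,0,20,0,0,0.5,0,20,0,0,0.5,0,20,0,0,0.5,0,20,0,0,0,0]}}

```text
clock: 5.2
position: [0.6543, -0.2827, 0.0762]
ee_rot: [0.001, 0.79, 0.613, 0.0]
contact_force: [0.2, -0.2, -2.2]
width: 0.0393
```

Run:
```python
from h import *
s=manip.get_state();im=manip.get_image('wrist')[:,:,::-1].copy();cv2.imwrite('pics/w3.png',im)
X=R.from_quat(s['ee_rot'],scalar_first=True).as_matrix()[:,0]
print(s['clock'],s['position'],np.arctan2(X[1],X[0]),s['width'],s['contact_force'])
```

```text
5.2 [ 0.65425036 -0.28266605  0.07617238] 1.3188132844946816 0.039339716832372175 [ 0.19525471 -0.23550953 -2.19211905]
```

View pics/w3.png

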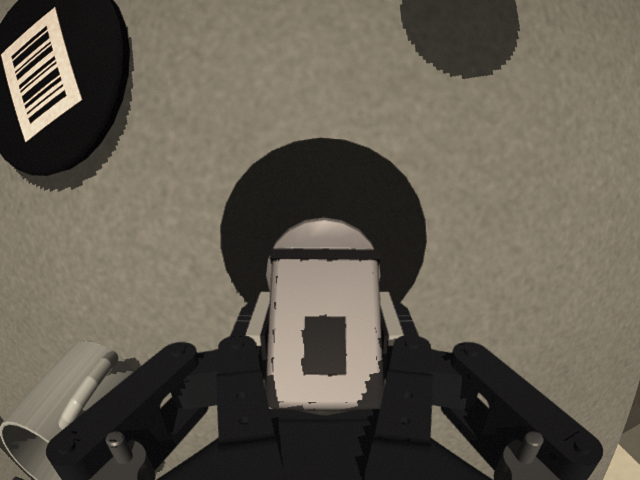

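Emit:
{"name": "carry_out", "arguments": {"moves": [20,0,0,1,0,20,0,0,2,0,20,0,0,2,0,20,-0.5,0.7,1.5,0,20,-1,1.5,0.6,0,20,-1.5,2.4,0,0,20,-1.5,2.4,0,0,20,-1.5,2.4,0,0,20,-1.5,2.4,0,0,20,-1.5,2.4,0,0]}}

```text
clock: 6.25
position: [0.5624, -0.1389, 0.1468]
ee_rot: [-0.0, 0.79, 0.613, 0.0]
contact_force: [-0.6, 0.6, -2.0]
width: 0.0397
```

Emit:
{"name": "carry_out", "arguments": {"moves": [20,-1.5,2.4,0,0,20,-1.5,2.3,0,0,20,-1.5,2.0,0,0,20,-0.7,1.0,0,0,20,-0.5,0.8,0,0,20,0,0,0,0,20,0,0,0,0,20,0,0,0,0,20,0,0,0,0,20,0,0,0,0]}}

```text
clock: 7.25
position: [0.5071, -0.0559, 0.1462]
ee_rot: [0.0, 0.791, 0.612, -0.0]
contact_force: [0.5, 0.0, -1.5]
width: 0.0396
```

Run:
```python
from h import *
s=manip.get_state();a=manip.get_image('side')[:,:,::-1];s=manip.get_state();b=manip.get_image('wrist')[:,:,::-1]
cv2.imwrite('pics/sd4.png',a);cv2.imwrite('pics/w4.png',b)
np.save('s4.npy',s,allow_pickle=True)
o=np.hstack([cv2.resize(a[130:370,200:460],(390,360)),cv2.resize(b,(400,300))[:, :,:] if 0 else cv2.resize(b,(400,360))])
cv2.imwrite('pics/c4.png',o)
X=R.from_quat(s['ee_rot'],scalar_first=True).as_matrix()[:,0];yaw=np.arctan2(X[1],X[0])
print(s['clock'],s['position'],yaw,s['width'])
L=np.array([.5385,.068,.038]); T=s['position']
for sh in (0,):
    u=np.array([np.cos(yaw),np.sin(yaw),0]);v=np.array([-u[1],u[0],0]);k=np.array([0,0,1])
    w=T+u*(.022)+k*(.050-.0529)
    bm=(u-k)/2**.5; nx=(u+k)/2**.5
    d=L-w;print('z',d@bm,'x',d@nx,'y',d@v)
```

```text
7.3 [ 0.50700567 -0.05583582  0.14616225] 1.3182756535862734 0.03946419695308958
z 0.14922741190790068 x 0.0003641050797284424 y 0.00044431210500166566
```

View pics/c4.png

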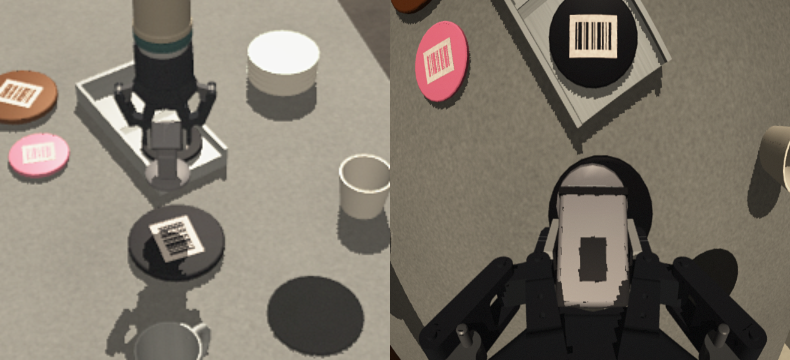

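The pager label is centred at about (326,49) in the full wrist picture, in line with the head's front edge at about (325,253), and the scanner is upright in the grip. I'll cross-check the aim numerically.

Run:
```python
from h import *
s=np.load('s4.npy',allow_pickle=True).item()
b=cv2.imread('pics/w4.png'); w=(b.min(2)>140).astype(np.uint8);w[140:]=0;w[:,:270]=0;w[:,390:]=0
w=cv2.morphologyEx(w,cv2.MORPH_CLOSE,np.ones((9,9)))
n,l,st,ce=cv2.connectedComponentsWithStats(w)
for i in range(1,n):
    if st[i,4]>800: print(st[i],ce[i], least_squares(lambda q:(projw([[q[0],q[1],.038]],s)[0]-ce[i]),[.5,0.05]).x)
yaw=1.3183
g=s['position']; q=[g[0]-.004*np.cos(yaw),g[1]-.004*np.sin(yaw),yaw]; z0=g[2]-.0529
print(projw(place(q,[[.0379,-.02,z0+.0635],[.0379,.02,z0+.0635],[-.0045,-.02,z0+.106],[-.0045,.02,z0+.106]]),s).round())
```

```text
[ 287   20   76   57 4228] [324.89380322  47.78831599] [0.54046806 0.06828779]
[ 270   84  120   56 1571] [324.96690006 125.61171229] [0.5273039  0.01709414]
[[375. 243.]
 [268. 243.]
 [383. 410.]
 [259. 409.]]
```

Emit:
{"name": "carry_out", "arguments": {"moves": [20,0,0,0,0,20,0,0,0,0,20,0,0,0,0,20,0,0,0,0,20,0,0,0,0,20,0,0,0,0,20,0,0,0,0,20,0,0,0,0,20,0,0,0,0,20,0,0,0,0]}}

```text
clock: 8.35
position: [0.5067, -0.0554, 0.1463]
ee_rot: [0.0, 0.79, 0.613, 0.0]
contact_force: [-0.2, -0.5, -2.5]
width: 0.0395
```

Emit:
{"name": "carry_out", "arguments": {"moves": [20,0,0,0,0,20,0,0,0,0,20,0,0,0,0,20,0,0,0,0,20,0,0,0,0,20,0,0,0,0,20,0,0,0,0,20,0,0,0,0,20,0,0,0,0,20,0,0,0,0]}}

```text
clock: 9.35
position: [0.5067, -0.0554, 0.1463]
ee_rot: [0.0, 0.79, 0.613, 0.0]
contact_force: [-0.7, -0.5, -2.7]
width: 0.0399
```

Emit:
{"name": "carry_out", "arguments": {"moves": [20,0.5,-0.8,0,0,20,1,-1.5,0,0,20,1.5,-2.2,0,0,20,1.5,-2.3,0,0,20,1.5,-2.3,0,0,20,1.5,-2.3,0,0,20,1.5,-2.3,0,0,20,1.5,-2.3,0,0,20,1.5,-2.3,0,0,20,1.5,-2.0,0,0]}}

```text
clock: 10.35
position: [0.6429, -0.2617, 0.1458]
ee_rot: [0.001, 0.791, 0.612, -0.0]
contact_force: [-0.0, 0.7, -1.8]
width: 0.0397
```

Emit:
{"name": "carry_out", "arguments": {"moves": [20,0.8,-1.0,0,0,20,0.5,-0.7,0,0,20,0,0,-1,0,20,0,0,-1.5,0,20,0,0,-1.5,0,20,0,0,-1.5,0,20,0,0,-1,0,20,0,0,-0.8,0,20,0,0,0,0,20,0,0,0,0]}}

```text
clock: 11.35
position: [0.655, -0.2755, 0.0736]
ee_rot: [0.0, 0.79, 0.613, 0.0]
contact_force: [0.1, -0.1, -1.9]
width: 0.0395
```

Emit:
{"name": "carry_out", "arguments": {"moves": [20,0,0,-0.5,0,20,0,0,-0.5,0,20,0,0,-0.25,0,20,0,0,-0.1,0,20,0,0,-0.1,0,20,0,0,-0.1,0,20,0,0,-0.1,0,20,0,0,-0.05,0,20,0,0,0,0,20,0,0,0,0]}}

```text
clock: 12.35
position: [0.6549, -0.2755, 0.057]
ee_rot: [0.0, 0.79, 0.613, 0.0]
contact_force: [-1.6, 0.6, 2.9]
width: 0.0398
```

Contact is made: the vertical force went from -2 to +3 N at the original height. Now I'll release.

Emit:
{"name": "carry_out", "arguments": {"moves": [47,0,0,0,0,52,0,0,0,0,60,0,0,0,0,75,0,0,0,0,100,0,0,0,0,100,0,0,0,0,100,0,0,0,0,100,0,0,0.5,0,100,0,0,2,0,100,0,0,2,0]}}

```text
clock: 13.35
position: [0.6544, -0.2753, 0.1015]
ee_rot: [-0.001, 0.79, 0.613, -0.0]
contact_force: [0.6, 0.0, 0.4]
width: 0.0851
```

Emit:
{"name": "carry_out", "arguments": {"moves": [100,0,0,4,0,100,0,0,4,0,100,0,0,2,0,100,0,0,0,0,100,0,0,0,0,100,0,0,0,0,100,0,0,0,0,100,0,0,0,0,100,0,0,0,0,100,0,0,0,0]}}

```text
clock: 14.35
position: [0.6547, -0.2754, 0.2009]
ee_rot: [-0.0, 0.79, 0.613, -0.0]
contact_force: [-0.2, -0.3, 0.1]
width: 0.086
```

Run:
```python
from h import *
s=manip.get_state();b=manip.get_image('wrist')[:,:,::-1];a=manip.get_image('side')[:,:,::-1]
print(s['clock'],s['position'],s['contact_force'])
cv2.imwrite('pics/c5.png',np.hstack([b[:400,120:520],cv2.resize(a[280:380,360:460],(400,400))]))
m=least_squares(lambda q:(projw([[q[0],q[1],.004]],s)[0]-[0,0]),[.65,-.28]).x
q=[.654,-.2793,1.319]
a=np.linspace(0,6.28,9)[:-1]
print('mat edge if at .654,-.277',(projw(np.c_[.654+.065*np.cos(a),-.277+.065*np.sin(a),a*0+.004],s)-[120,0]).round())
```

```text
14.35 [ 0.65469288 -0.27535889  0.20085152] [-0.22430554 -0.27792027  0.09549231]
mat edge if at .654,-.277 [[271. 192.]
 [240. 149.]
 [185. 141.]
 [142. 174.]
 [137. 225.]
 [169. 264.]
 [219. 271.]
 [261. 242.]]
```

View pics/c5.png

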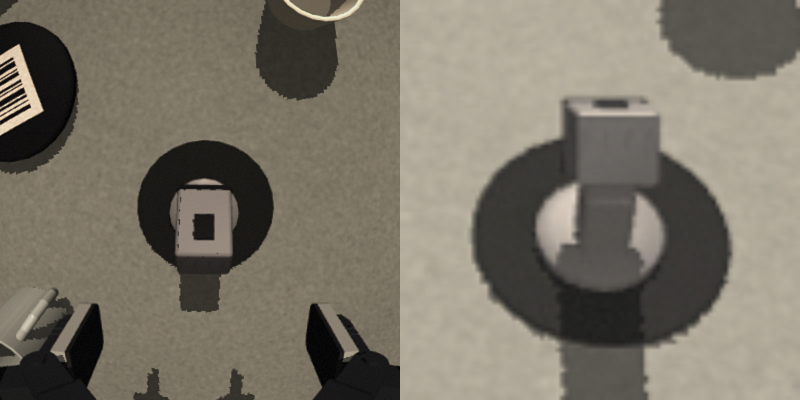

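The scanner stands upright, centred on the mat, and is let go. Next is the push. I'll go behind the pager with the fingers shut and aligned with the tray.

Emit:
{"name": "carry_out", "arguments": {"moves": [0,-0.9,2.6,0,0.057,0,-0.9,2.6,0,0.057,0,-0.9,2.6,0,0.057,0,-0.9,2.6,0,0.057,0,-0.9,2.6,0,0.057,0,-0.9,2.6,0,0.057,0,-0.9,2.6,0,0.057,0,-0.9,2.6,0,0.057,0,-0.9,2.6,0,0.057,0,-0.8,2.6,0,0.057]}}

```text
clock: 15.45
position: [0.5653, -0.0144, 0.2016]
ee_rot: [0.0, 0.585, 0.811, 0.0]
contact_force: [-0.0, 0.6, 0.2]
width: -0.0
```

Emit:
{"name": "carry_out", "arguments": {"moves": [0,0,0,0,0,0,0,0,-3,0,0,0,0,-4,0,0,0,0,-4,0,0,0,0,-3,0,0,0,0,-1,0,0,0,0,0,0,0,0,0,0,0,0,0,0,0,0,0,0,0,0,0]}}

```text
clock: 16.45
position: [0.567, -0.0157, 0.053]
ee_rot: [0.002, 0.586, 0.81, 0.001]
contact_force: [0.6, 0.4, 0.2]
width: 0.0
```

```bash
cat > st.py <<'E'
from h import *
import sys
s=manip.get_state();a=manip.get_image('wrist')[:,:,::-1]
X=R.from_quat(s['ee_rot'],scalar_first=True).as_matrix()[:,0]
print(s['clock'],s['position'],np.arctan2(X[1],X[0]),s['contact_force'])
d=s['position'][:2]-[.5128,.1415];c,n=np.cos(1.8865),np.sin(1.8865);print('tray',c*d[0]+n*d[1],-n*d[0]+c*d[1])
cv2.imwrite(f'pics/{sys.argv[1]}.png',a)
E
python3 st.py w6
```

```text
16.45 [ 0.56699038 -0.01567924  0.05297056] 1.8887711284739455 [0.63850075 0.42862477 0.16857039]
tray -0.16623647049837317 -0.0027103273044603512
```

View pics/w6.png

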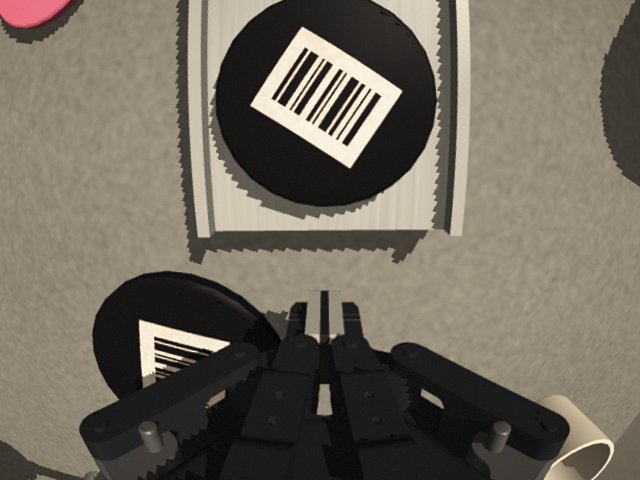

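Emit:
{"name": "carry_out", "arguments": {"moves": [0,0,0,-1,0,0,0,0,-0.8,0,0,0,0,-0.3,0,0,0,0,0,0,0,-0.19,0.57,0,0,0,-0.25,0.76,0,0,0,-0.25,0.76,0,0,0,-0.19,0.57,0,0,0,-0.19,0.57,0,0,0,-0.19,0.57,0,0]}}

```text
clock: 17.5
position: [0.5532, 0.023, 0.0305]
ee_rot: [0.0, 0.586, 0.81, 0.0]
contact_force: [-0.2, -2.0, -0.7]
width: -0.0002
```

Emit:
{"name": "carry_out", "arguments": {"moves": [0,-0.22,0.67,0.1,0,0,-0.22,0.67,0.05,0,0,-0.22,0.67,0,0,0,-0.22,0.67,0,0,0,-0.22,0.67,0,0,0,-0.22,0.67,0,0,0,-0.22,0.67,0,0,0,-0.22,0.67,0,0,0,-0.22,0.67,0,0,0,-0.22,0.67,0,0]}}

```text
clock: 18.5
position: [0.5311, 0.0901, 0.0319]
ee_rot: [0.0, 0.586, 0.81, 0.0]
contact_force: [0.9, -1.7, 0.9]
width: 0.0002
```

```bash
python3 st.py w7
```

```text
18.5 [0.53106664 0.09007343 0.03187652] 1.888901678055317 [ 0.90277624 -1.70725028  0.92181215]
tray -0.05455650224676481 -0.0013966645608186438
```

View pics/w7.png

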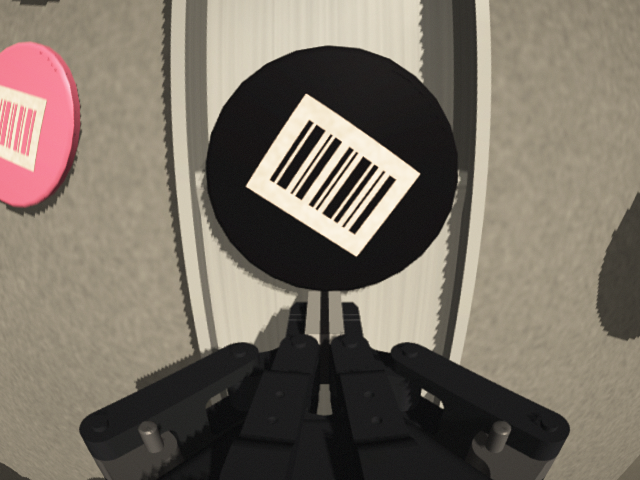

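The pager is centred, at about (332,168), and half over the lip with the finger tips at its rear edge. I'll keep pushing.

Emit:
{"name": "carry_out", "arguments": {"moves": [0,-0.22,0.67,0,0,0,-0.22,0.67,0,0,0,-0.22,0.67,0,0,0,-0.22,0.67,0,0,0,-0.22,0.67,0,0,0,-0.22,0.67,0,0,0,-0.22,0.67,0,0,0,-0.22,0.67,0,0,0,0,0,0,0,0,0,0,0,0]}}

```text
clock: 19.55
position: [0.5135, 0.1433, 0.0318]
ee_rot: [0.0, 0.586, 0.81, -0.0]
contact_force: [0.7, -0.5, -0.5]
width: 0.0001
```

```bash
python3 st.py w8
```

```text
19.55 [0.51350628 0.14334154 0.03183069] 1.8893527012540114 [ 0.70460756 -0.47452416 -0.46634848]
tray 0.001531240651480869 -0.0012431434459644099
```

View pics/w8.png

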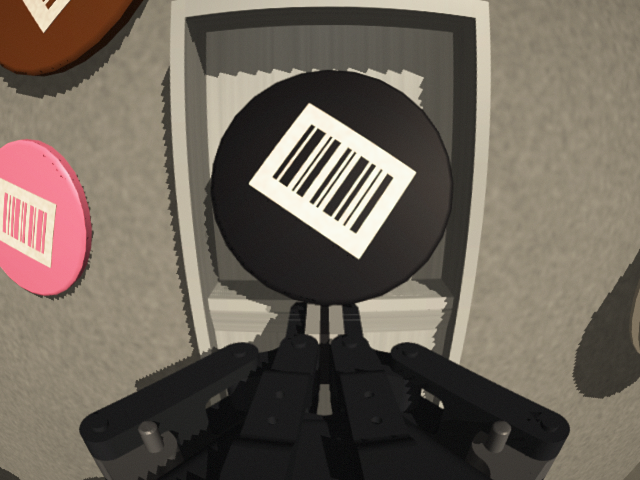

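The pager is tipped into the well with its rear rim at about (330,303), possibly resting on the lip or the finger tips. I'll back off and look.

Emit:
{"name": "carry_out", "arguments": {"moves": [0,0.16,-0.48,0,0,0,0.16,-0.48,0,0,0,0.16,-0.48,0,0,0,0.16,-0.48,0,0,0,0.16,-0.48,0,0,0,0.22,-0.67,0,0,0,0.22,-0.67,0,0,0,0,0,3,0,0,0,0,3,0,0,0,0,0,0]}}

```text
clock: 20.6
position: [0.5293, 0.1056, 0.0955]
ee_rot: [0.003, 0.586, 0.81, 0.003]
contact_force: [1.4, 0.6, 1.3]
width: 0.0
```

```bash
python3 st.py w9
```

```text
20.6 [0.52925311 0.10556339 0.09553029] 1.8884482918268573 [1.36228393 0.64128146 1.32062728]
tray -0.03926900491535493 -0.004482169829838338
```

View pics/w9.png

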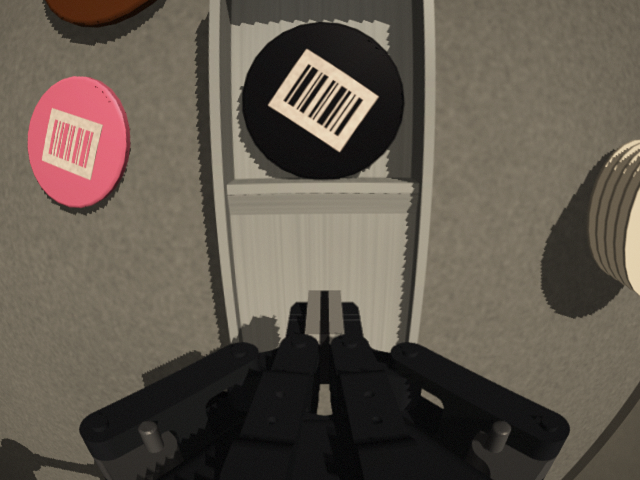

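The pager seems to have dropped: its rear rim (325,178) is in front of the lip edge (y≈181) and the label is near (324,100). The picture budget is used up, so I'll check numerically by fitting a 48 mm circle and the label corners to the wrist image.

```bash
cat > fitp.py <<'E'
from h import *
def fit(f,s):
    g=cv2.imread(f).max(2); m=(g<45).astype(np.uint8); m[215:]=0
    wl=(cv2.imread(f).min(2)>150).astype(np.uint8)
    m=cv2.morphologyEx(m,cv2.MORPH_OPEN,np.ones((3,3)))
    n,l,st,ce=cv2.connectedComponentsWithStats(m); i=[j for j in range(1,n) if 230<ce[j][0]<420 and 40<ce[j][1]<160]; i=max(i,key=lambda j:st[j,4]); print('blob',st[i])
    c=max(cv2.findContours((l==i).astype(np.uint8),cv2.RETR_EXTERNAL,cv2.CHAIN_APPROX_NONE)[0],key=cv2.contourArea)
    h=cv2.convexHull(c)[:,0].astype(float)
    # label centre from corners of the white quad
    n,l,st,ce=cv2.connectedComponentsWithStats(cv2.morphologyEx(wl,cv2.MORPH_CLOSE,np.ones((7,7))))
    j=min((k for k in range(1,n) if st[k,4]>1500),key=lambda k:np.hypot(*(ce[k]-[324,100])))
    cc=max(cv2.findContours((l==j).astype(np.uint8),cv2.RETR_EXTERNAL,cv2.CHAIN_APPROX_SIMPLE)[0],key=cv2.contourArea)
    b=cv2.boxPoints(cv2.minAreaRect(cc)); quad=cv2.approxPolyDP(cc,8,True)[:,0].astype(float); print('label',ce[j],len(quad))
    def T(q,P):
        r=R.from_euler('ZX',[q[5],0]).as_matrix(); t=1.8865
        Rt=R.from_euler('z',t).as_matrix()@R.from_euler('YX',[q[3],q[4]]).as_matrix()@R.from_euler('z',q[5]).as_matrix()
        p=P@Rt.T+[q[0],q[1],q[2]]; return p
    a=np.linspace(0,2*np.pi,180)
    C=np.c_[.048*np.cos(a),.048*np.sin(a),a*0]; Q=np.array([[25,20,0],[25,-20,0],[-25,-20,0],[-25,20,0]])/1e3
    def res(q):
        pc=projw(T(q,C),s); pl=projw(T(q,Q),s)
        from scipy.spatial.distance import cdist
        rc=np.array([cv2.pointPolygonTest(pc.astype(np.float32)[:,None],(float(x),float(y)),True) for x,y in h])
        return np.r_[rc/len(h)**.5, cdist(quad,pl).min(1)]
    best=min((least_squares(res,[.493,.194,.02,0,0,w],diff_step=1e-4,x_scale=[.01,.01,.01,.1,.1,.3]) for w in (0,.8,1.57,2.4)),key=lambda r:r.cost)
    q=best.x; d=q[:2]-[.5128,.1415]; c,n=np.cos(1.8865),np.sin(1.8865)
    print('tray x,y,z',(c*d[0]+n*d[1]).round(4),(-n*d[0]+c*d[1]).round(4),q[2].round(4),'tilt deg',np.degrees(q[3:5]).round(1),'cost',best.cost.round(2))
E
python3 - <<'E'
from fitp import *
fit('pics/w9.png',manip.get_state())
E
```

```text
blob [  242    22   162   157 13797]
label [323.50073233 100.0607836 ] 4
tray x,y,z 0.0522 -0.003 0.0119 tilt deg [ 1.2 -0. ] cost 0.28
```

Emit:
{"name": "carry_out", "arguments": {"moves": [0,0,0,3,0,0,0,0,3,0,0,0,0,3,0,0,0,0,0,0,0,0,0,0,0,0,0,0,0,0,0,0,0,0,0,0,0,0,0,0,0,0,0,0,0,0,0,0,0,0]}}

```text
clock: 21.65
position: [0.5259, 0.1058, 0.1815]
ee_rot: [-0.0, 0.586, 0.81, -0.0]
contact_force: [0.5, 0.0, -0.0]
width: -0.0001
```

Run:
```python
from fitp import *
s=manip.get_state();cv2.imwrite('pics/w10.png',manip.get_image('wrist')[:,:,::-1]);fit('pics/w10.png',s)
a=manip.get_image('side')[:,:,::-1];b=cv2.imread('pics/side0.png')
for n,(x,y,w,h) in dict(saucers=(360,148,60,48),cup=(420,230,48,50),pitcher=(285,340,60,75),scanner=(395,300,38,60)).items():
    t=b[y:y+h,x:x+w];r=cv2.matchTemplate(a[y-15:y+h+15,x-15:x+w+15],t,cv2.TM_CCOEFF_NORMED);_,m,_,l=cv2.minMaxLoc(r);print(n,round(m,3),np.array(l)-15)
```

```text
blob [ 270   52  117  114 7243]
label [328.74892115 107.80816006] 4Traceback (most recent call last):
  File "<stdin>", line 2, in <module>
  File "fitp.py", line 25, in fit
    best=min((least_squares(res,[.493,.194,.02,0,0,w],diff_step=1e-4,x_scale=[.01,.01,.01,.1,.1,.3]) for w in (0,.8,1.57,2.4)),key=lambda r:r.cost)
  File "fitp.py", line 25, in <genexpr>
    best=min((least_squares(res,[.493,.194,.02,0,0,w],diff_step=1e-4,x_scale=[.01,.01,.01,.1,.1,.3]) for w in (0,.8,1.57,2.4)),key=lambda r:r.cost)
              ~~~~~~~~~~~~~^^^^^^^^^^^^^^^^^^^^^^^^^^^^^^^^^^^^^^^^^^^^^^^^^^^^^^^^^^^^^^^^^^^^^^^^^
    return func(*args, **kwargs)
    result = trf(vector_fun.fun, vector_fun.jac, x0, f0, J0, lb, ub, ftol, xtol,
                 gtol, max_nfev, x_scale, loss_function, tr_solver,
                 tr_options.copy(), verbose, callback=callback_wrapped)
    return trf_no_bounds(
        fun, jac, x0, f0, J0, ftol, xtol, gtol, max_nfev, x_scale,
        loss_function, tr_solver, tr_options, verbose, callback=callback)
    f_new = fun(x_new)
    self._update_fun()
    ~~~~~~~~~~~~~~~~^^
    self.f = self.fun_wrapped(xp_copy(self.x))
             ~~~~~~~~~~~~~~~~^^^^^^^^^^^^^^^^^
    return np.atleast_1d(self.fun(x))
                         ~~~~~~~~^^^
    return self.f(x, *self.args, **self.kwargs)
           ~~~~~~^^^^^^^^^^^^^^^^^^^^^^^^^^^^^^
  File "fitp.py", line 21, in res
    pc=projw(T(q,C),s); pl=projw(T(q,Q),s)
                           ~~~~~^^^^^^^^^^
  File "h.py", line 15, in projw
    f,c=cam('wrist'); T=R.from_quat(s['ee_rot'],scalar_first=True).as_matrix()
        ~~~^^^^^^^^^
  File "h.py", line 6, in cam
    c=manip.camera_info(n); f=240/np.tan(np.radians(c['fov_y']/2))
ValueError: time passes only in moves, steps and waits
```

```bash
sed -i 's/^def cam(n):/from functools import cache\n@cache\ndef cam(n):/' h.py
python3 - <<'E'
from fitp import *
s=manip.get_state()
try: fit('pics/w10.png',s)
except Exception as e: print(e)
a=manip.get_image('side')[:,:,::-1];b=cv2.imread('pics/side0.png')
for n,(x,y,w,h) in dict(saucers=(360,148,60,48),cup=(420,230,48,50),pitcher=(285,340,60,75),scanner=(395,300,38,60)).items():
    t=b[y:y+h,x:x+w];r=cv2.matchTemplate(a[y-15:y+h+15,x-15:x+w+15],t,cv2.TM_CCOEFF_NORMED);_,m,_,l=cv2.minMaxLoc(r);print(n,round(m,3),np.array(l)-15)
E
```

```text
blob [ 270   52  117  114 7243]
label [328.74892115 107.80816006] 4
tray x,y,z 0.0519 -0.0052 0.0112 tilt deg [ 2.6 -0.6] cost 0.28
saucers 1.0 [0 0]
cup 0.999 [0 0]
pitcher 0.624 [0 0]
scanner 0.952 [-1 -3]
```

```bash
python3 -c "
from rig import manip
s=manip.get_state();print(s['clock'],s['contact_force'],abs(s['qd']).max());print(manip.sign_off())"
```

```text
21.75 [-0.46988093  0.6817905   1.38983839] 0.003302949792430067
the job is handed in; nothing more can be done
None
```

The job is done and handed in at 21.75 s. The hand-in gives no verdict, so everything below is from my own checks.

- **Scan:** I gripped the scanner by its head and aimed it at the small black pager's label. The calculated aim was 149 mm out and within 1 mm of the beam. The real error could be a few millimetres, since the scanner's position in the grip was only known to about 5 mm. I held it still for over 2 s.
- **Scanner back on its mat:** I set it down with about 3 N of contact force and let go. The pictures then showed it upright and centred on the mat.
- **Pager:** I pushed it along the tray over the lip with the fingers shut, without lifting it, and it dropped into the well. Two image fits put it at tray x about 52 mm and y -3 to -5 mm, tilted about 1–3 degrees, so it looks flat. The arm was clear of everything at the end.

**Checks that disagreed or were weak:**
- **Pager height:** the fits gave a label height of 11–12 mm, where a pager lying in the well should read 20 mm. I take this as an error in the fit, because a rim caught on the lip would show a tilt of about 12 degrees or more.
- **Pitcher:** its before-and-after picture match was only 0.62. It showed no shift and the arm never went near it, so I put this down to the arm's shadow. The saucers and cup matched at 0.999 or better, with no shift.
- **Picture limit:** I had used all 12 views by then, so these last checks are numbers only.

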